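# Seat a driver board with its ejector levers

### The arm

A 7-joint arm with a two-finger parallel gripper is mounted at the origin on the work surface. World frame = base frame: x ahead of the robot, y to its left, z up, the work surface at z = 0. Lengths are in m, angles in rad, forces in N, time in s.
With the tool pointing down it reaches from about 0.4 to 0.875 m from the base axis. Payload 6.5 kg.
Tool frame: the origin (TCP) lies on the mounting face of the last link; the fingertips stand 173 mm ahead of it and the grasp point (between the pads) lies 155 mm ahead of it; z points along the fingers, y is the line along which they close (so a half turn about z gives the same grasp; the last joint's range is limited). The gripper opens to 85 mm and grips with 20 to 120 N. Pads are 22 mm wide; open, the fingers measure 114 mm over their backs; the gripper's body (76 mm by 85 mm) begins 54 mm behind the grasp point. The pads swing forward as they close: fully open they stand 13 mm farther back than shut.
Start: joints at [1.217, 0.536, -0.004, 1.538, 0.003, 1.067, -0.071], TCP at [0.184, -0.623, 0.405] pointing down, gripper open.
Joint ranges: [-2.7, 2.7], [-0.37, 2.16], [-1.27, 1.26], [0.24, 2.4], [-1.31, 4.45], [0.19, 1.91], [-2.76, 2.76]. Speed limits (rad/s): [2.39, 2.39, 3.14, 3.14, 3.14, 3.14, 3.14].

### API

Orientations are given as a unit quaternion [x, y, z, w].
In Python, from bench import r gives the robot as it stands. Calls block until the motion is done:
- r.goto(position, orientation): joint-space move of the TCP to a pose.
- r.move_l(position, rot=None, speed=0.15): straight line of the TCP; rot=None keeps the orientation; speed is the mean speed in m/s.
- r.move_joints(angles): joint-space move.
- r.gripper_open() and r.gripper_close(): open the fingers fully, or close them until they stop; the grip force is fixed at half the most.
- r.pause(seconds).
- r.solve_ik(position, orientation): joint angles nearest the present ones, or None.
- r.sense(): the state.
- r.grab_frame(name): name is "side" or "top" or "wrist"; returns a dict with "color" (384x512x3 uint8, red, green, blue), "fov_y" (degrees; the focal length in pixels is half the picture's height over the tangent of half this angle, whatever the lens; pixels are square), "cx", "cy" (the principal point, pixels), "R" (3x3) and "t" (3): a world point X has camera coordinates R X + t. Camera axes: x right, y down, z forward; pixel columns grow to the right and rows downward; lengths in m; the calibration is good to about 2 mm. The wrist camera is an equidistant fisheye: a pixel r from the principal point sees the ray r / f radians off the axis. A picture is of the moment at which its call begins. There is no depth.
A pose or a line that the arm cannot do raises r.MotionError and nothing moves.
- r.finish_job(): hands the job in; it is judged then, once.
The state is a dict: "clock": time; "qpos": joint angles; "qvel": joint speeds; "tau": joint torques, N m; "eef_pos": TCP position; "tool_rot": TCP orientation; "ft_force": force on the tool from outside, world axes, zero at the start; "torque": the same for the moment, N m; "grip_width": opening from 0.0 (shut) to 1.0 (fully open); "gripper_force": force on a finger pad.
Only numpy, scipy, OpenCV 4.12 (cv2) and the standard library are available. Lean on these libraries where they do the work, as an engineer would, in place of code of your own. Each camera call takes 0.05 s, during which the arm holds its last target. There are 200 camera calls.

### The job

Take the driver board from its wooden stand and slide it upright into the rack's guides until it stands on the connector's contact blocks, then let go of it. Then swing the two ejector levers inward, one after the other, to press the board fully home: press each lever firmly against its stop, by feel, but do not force it, and do not push the board home by hand. Leave the other things on the bench where they are.

Things in the scene. Friction and masses are not known exactly. Their poses are not given: they have to be found in the camera images.
- board: driver board, upright grey plate 8 mm thick (x), foot 156 mm wide (y) and 45 mm high; above it a neck 60 mm wide up to 110 mm, its top 20 mm an aluminium grip bar 12 mm thick. The 48 mm steps beside the neck, 45 mm up, are the shoulders the lever toes press on. Origin: centre of the underside, z up. Same both ways round, 0.2 to 0.35 kg. Starts in the stand's groove
- holder: wooden stand, base 70 x 190 x 12 mm with two rails 18 mm thick, 50 mm high, leaving a groove 11 mm wide along its y. Origin: centre of its underside. The board's foot stands 12 mm above it. Fixed
- rack: fixed metal rack, base 110 x 250 x 8 mm, origin at the centre of its underside, y along the slot. At each end (y = +-66 to +-97 mm) a tower of two cheeks 75 mm high, flared on to 85 mm; their 11 mm gap takes the board's end (1.5 mm play each side); end stops (36 mm high, then flared) at y = +-80 mm. Low black terminal strips, 32 mm high, at x = +-42 mm
- connector: black connector on the rack's base between the towers, in line with the rack. Origin: on its middle axis at bench level, y along the slot. Its top face, the seat for the board's underside, lies 17 to 23 mm above the bench, differently each time and not measured. Two brass contact blocks, 16 mm wide at y = +-63 mm, stand 6 mm above the seat: the board first stands on these
- contact_left (a joint): travel in m of the brass contact block under the board's left (rack +y) end: 0 = up (before seating; 6 mm above the seat), grows downward, 0.006 = fully home, board end on the seat. Stiff: about 20 N to move each block, so the board's own weight leaves it up; it stays where it is pushed
- contact_right (a joint): travel in m of the brass contact block under the board's right (rack -y) end: 0 = up (before seating; 6 mm above the seat), grows downward, 0.006 = fully home, board end on the seat. Stiff: about 20 N to move each block, so the board's own weight leaves it up; it stays where it is pushed
- lever_left (a joint): left ejector lever (rack +y side), rad: 0 = fully open, arm leaning 1.15 outward from upright; grows inward (lean outward = 1.15 minus value), up to 2.2. Starts at 0 to 0.16, stays where left. Its toe meets the board's shoulder at 0.95 to 1.45; it stops firmly when that board end is home, anywhere from 1.35 to 1.9 as the seat's height varies: found by feel. 1.2 or more is swung in
- lever_right (a joint): right ejector lever (rack -y side), rad: 0 = fully open, arm leaning 1.15 outward from upright; grows inward (lean outward = 1.15 minus value), up to 2.2. Starts at 0 to 0.16, stays where left. Its toe meets the board's shoulder at 0.95 to 1.45; it stops firmly when that board end is home, anywhere from 1.35 to 1.9 as the seat's height varies: found by feel. 1.2 or more is swung in
- knob_left (a point): centre of the knob at the end of the left lever's arm: a disc of 18 mm diameter and 14 mm thick, its axis along the rack's x; the arm is 8 mm thick and 10 mm wide. The knob's centre is 60 mm from the pivot and swings in the rack's y-z plane
- knob_right (a point): the same on the right lever. On either lever a push along the knob's arc takes 1 to 2 N in the free swing and 6 to 9 N while the board end goes down; at the stop it climbs: firmly home is about 12 N, from about 16 N on the connector is overloaded. Lead the knob up along its arc: pushed level while it leans far out, it jams on the finger
- pivot_left (a point): pivot axis of the left lever (axis along the rack's x), at rack (0, 89, 69) mm; the toe's round nose is 16 mm from it
- pivot_right (a point): pivot axis of the right lever, at rack (0, -89, 69) mm
- key_a: loose piano key, wood, 150 x 22 x 21 mm, bystander; origin under its centre
- key_b: another loose piano key, bystander
- glue_jar: jar, 64 mm across, 90 mm high, bystander
- screwdriver: screwdriver, bystander
- brush: brush, bystander
- pin_tray: wooden tray 100 x 140 x 30 mm, bystander
- sanding_block: cork block 100 x 60 x 35 mm, bystander

How it is judged:
By the outcome, as a careful person would: the job done as asked, in the order asked, and still so for the second after the job is handed in, with the robot touching nothing.
It also fails if it takes over 72 s, if anything falls off the work surface, if the arm or the gripper's body presses on something with over 40 N, if the wrist force passes 120 N, or if a joint passes its speed limit or range.

## Working session

There is one attempt and no reset: what is moved stays moved. The work goes in short steps, each a Python script; the robot and the scene stay as the last script left them, time stands still between calls to the robot, and variables do not carry over. Pictures are saved under pics/ and viewed, at most 10 in all, crops included, and the job is handed in when it is done.

```bash
ls; mkdir -p pics; python3 - <<'E'
from bench import r
import cv2,numpy as np
s=r.sense();print(s)
for n in("side","top"):
    f=r.grab_frame(n);cv2.imwrite(f"pics/{n}0.png",f["color"][:,:,::-1]);np.savez(f"pics/{n}0.npz",**f)
    print(n,f["fov_y"],f["cx"],f["cy"],f["R"],f["t"])
E
```

```text
pics
{'clock': 0.0, 'qpos': array([ 1.21677614,  0.53718267, -0.00445562,  1.53887666,  0.00259968,
        1.06730411, -0.07119267]), 'qvel': array([-7.88310584e-04, -8.23470978e-04,  5.89953877e-04, -3.72527735e-05,
        5.34905328e-05,  2.17531519e-05, -2.17094769e-03]), 'tau': array([-9.87040244e-05, -5.83415115e+01,  1.04847718e+00, -2.59107882e+01,
        1.24074318e-02,  9.56306001e-03,  4.55629817e-06]), 'eef_pos': array([ 0.18442808, -0.62293853,  0.40380059]), 'tool_rot': array([ 9.89655694e-01,  1.43460200e-01, -1.85882750e-04, -8.62694885e-04]), 'ft_force': array([ 0.0983064 ,  0.31229326, -0.87321829]), 'torque': array([0.05656141, 0.01030344, 0.00251827]), 'gripper_force': 0.0, 'grip_width': 0.9980281412737231}
side 46.1144855467673 258.8951723425496 195.10956560729397 [[-0.96552274 -0.25948786  0.02078189]
 [-0.18363061  0.62232704 -0.76091317]
 [ 0.1845146  -0.73849516 -0.64852082]] [0.51225655 0.1517453  1.15076798]
top 47.20138459746717 258.37143921804204 195.07670849467056 [[-0.01398765 -0.99988361 -0.0060913 ]
 [-0.98981312  0.01470946 -0.14161081]
 [ 0.14168392  0.00404845 -0.98990367]] [0.03915754 0.54965903 1.25397629]
```

View pics/top0.png

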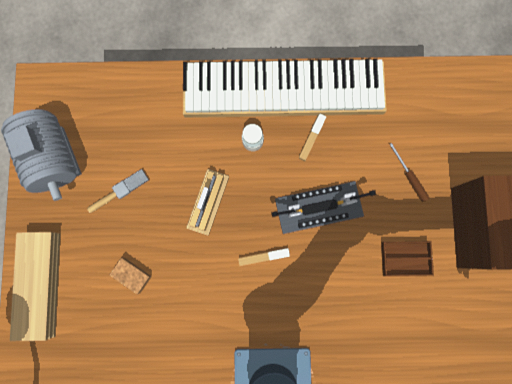

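View pics/side0.png

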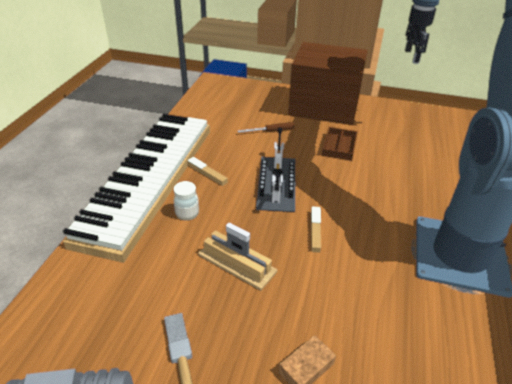

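The top view shows the holder (with the board) at about (208,201) and the rack at about (320,206). In the side view the holder is at (237,258) and the rack at (277,183). I'll enlarge the top crop to get corner pixels.

```bash
cat > h.py <<'E'
import numpy as np,cv2
from scipy.spatial.transform import Rotation as Ro
def ray(f,px):
    px=np.atleast_2d(np.asarray(px,float)); F=192/np.tan(np.radians(float(f["fov_y"]))/2)
    d=(px-[float(f["cx"]),float(f["cy"])])/F
    if f.get("fish"):
        th=np.linalg.norm(d,axis=1,keepdims=True); c=np.hstack([d/np.maximum(th,1e-9)*np.sin(th),np.cos(th)])
    else: c=np.hstack([d,np.ones((len(d),1))])
    return -f["R"].T@f["t"], c@f["R"]
def onplane(f,px,z):
    o,d=ray(f,px); return o+d*((z-o[2])/d[:,2])[:,None]
def proj(f,X):
    X=np.atleast_2d(X)@f["R"].T+f["t"]; F=192/np.tan(np.radians(float(f["fov_y"]))/2)
    if f.get("fish"):
        n=np.linalg.norm(X[:,:2],axis=1,keepdims=True); d=X[:,:2]/np.maximum(n,1e-9)*np.arctan2(n,X[:,2:])
    else: d=X[:,:2]/X[:,2:]
    return d*F+[float(f["cx"]),float(f["cy"])]
def load(n):
    f=dict(np.load(f"pics/{n}.npz")); f["fish"]=n.startswith("wrist"); return f
def snap(r,n,tag):
    f=r.grab_frame(n); cv2.imwrite(f"pics/{n}{tag}.png",f["color"][:,:,::-1]); np.savez(f"pics/{n}{tag}.npz",**f); f["fish"]=n=="wrist"; return f
def down(yaw):  # tool z down, tool y (closing) along world direction yaw
    y=np.array([np.cos(yaw),np.sin(yaw),0]); z=np.array([0,0,-1.]); return Ro.from_matrix(np.c_[np.cross(y,z),y,z]).as_quat()
E
python3 - <<'E'
import cv2,numpy as np
from h import *
im=cv2.imread("pics/top0.png")[155:245,180:385]
cv2.imwrite("pics/c1.png",cv2.resize(im,None,fx=3.9,fy=3.9,interpolation=cv2.INTER_CUBIC))
f=load("top0"); print(onplane(f,[[208,200],[320,206]],.03))
E
```

```text
[[ 0.53897859  0.18062327  0.03      ]
 [ 0.5162271  -0.15012618  0.03      ]]
```

View pics/c1.png

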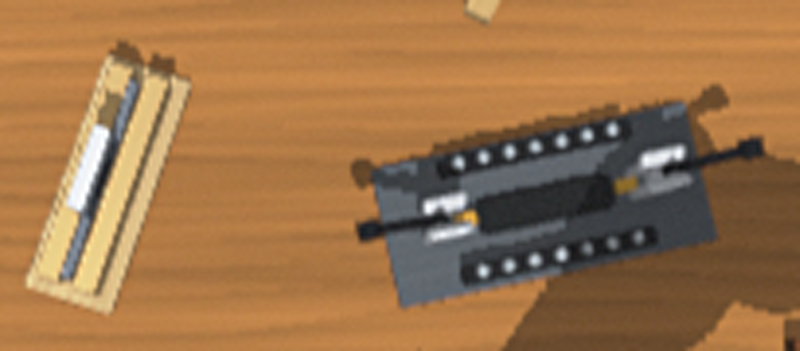

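The crop shows the rack base corners at about (370,168), (402,308), (716,240) and (688,100). The stand's base corners are at (28,286), (110,312) and (190,78), and the pale grip bar runs from (107,127) to (76,208). Next I compute poses, check IK and take close wrist views over both.

```bash
python3 - <<'E'
from bench import r
from h import *
f=load("top0"); P=lambda a,z: onplane(f,np.array(a)/3.9+[180,155],z)[:,:2]
c=P([[370,168],[402,308],[716,240],[688,100]],.008); print(c,c.mean(0))
a=(c[0]+c[1]-c[2]-c[3]); ry=np.arctan2(-a[0],a[1]); print("rack yaw",ry)
g=P([[107,127],[76,208]],.122); gc=g.mean(0); h=P([[28,286],[110,312],[190,78]],.012); print("bar",gc,"holder",(h[0]+h[2])/2)
a=h[2]-h[1]; hy=np.arctan2(-a[0],a[1]); hy=(hy+np.pi/2)%np.pi-np.pi/2; a=g[0]-g[1]; print("hold yaw",hy,a)
rc=c.mean(0)
# ik
print(r.solve_ik([*gc,.267],down(hy)), r.solve_ik([*gc,.267],down(hy+np.pi)))
for s in(1,-1):
  for T in(.9,.5,0,-.2):
    L=T; o=89+60*np.sin(L); z=69+60*np.cos(L); Rz=Ro.from_euler('z',ry)
    for flip in(0,np.pi):
      rot=Rz*Ro.from_euler('x',-s*T)*Ro.from_quat(down(flip)); zt=rot.apply([0,0,1])
      p=np.r_[rc,0]+Rz.apply([0,s*o/1e3,z/1e3])-zt*.165
      q=r.solve_ik(p,rot.as_quat()); print(s,T,flip,p.round(3),zt.round(2),None if q is None else np.round(q,2))
# look above the holder and rack
t=r.sense()["clock"]; yaw=hy
r.goto([gc[0],gc[1],.40],down(yaw)); snap(r,"wrist","H")
r.goto([rc[0],rc[1],.40],down(ry)); snap(r,"wrist","R"); print(r.sense()["clock"]-t, r.sense()["qpos"])
A=cv2.imread("pics/wristH.png");B=cv2.imread("pics/wristR.png"); cv2.imwrite("pics/c2.png",cv2.resize(np.hstack([A,B]),(800,300)))
print(load("wristH")["fov_y"])
E
```

```text
[[ 0.54477465 -0.01819475]
 [ 0.43662434 -0.04052307]
 [ 0.48516186 -0.28223646]
 [ 0.59433376 -0.26576579]] [ 0.51522365 -0.15168002]
rack yaw 0.19786667747894765
bar [0.53267793 0.18206457] holder [0.53700552 0.18240355]
hold yaw 1.2408282001453053 [ 0.05737156 -0.02167579]
[ 0.15507584  0.71781432 -0.77436803  1.83440889  0.65024532  0.86291683
  0.30161662] [-0.11057628  0.61182752 -0.3962311   1.84995057  0.332992    0.74526025
 -2.59020277]
1 0.9 0 [0.463 0.108 0.209] [ 0.15 -0.77 -0.62] [-0.14  0.8  -0.55  2.03  1.2   1.4  -1.32]
1 0.9 3.141592653589793 [0.463 0.108 0.209] [ 0.15 -0.77 -0.62] [ 0.22  1.09 -1.08  2.01  1.43  1.85  1.74]
1 0.5 0 [0.477 0.041 0.266] [ 0.09 -0.47 -0.88] [ 0.07  0.56 -0.51  2.07  0.97  0.97 -0.93]
1 0.5 3.141592653589793 [0.477 0.041 0.266] [ 0.09 -0.47 -0.88] [ 0.47  0.8  -1.08  2.05  1.23  1.33  2.06]
1 0 0 [ 0.498 -0.064  0.294] [ 0.  0. -1.] [ 0.47  0.51 -0.54  1.99  0.38  0.75 -0.1 ]
1 0 3.141592653589793 [ 0.498 -0.064  0.294] [ 0.  0. -1.] [-0.74  0.74  1.09  2.05 -0.87  0.9  -2.1 ]
1 -0.2 0 [ 0.507 -0.108  0.29 ] [-0.04  0.19 -0.98] [ 0.63 
[... 378 characters left out ...]
45  0.266] [-0.09  0.47 -0.88] [ 0.89  0.87 -0.52  1.44  0.01  1.23  0.67]
-1 0.5 3.141592653589793 [ 0.554 -0.345  0.266] [-0.09  0.47 -0.88] [ 0.47  0.82  0.17  1.47 -0.48  1.29 -2.1 ]
-1 0 0 [ 0.533 -0.239  0.294] [ 0.  0. -1.] [ 0.68  0.61 -0.46  1.78  0.35  0.83  0.25]
-1 0 3.141592653589793 [ 0.533 -0.239  0.294] [ 0.  0. -1.] [ 0.19  0.57  0.21  1.81 -0.17  0.77 -2.46]
-1 -0.2 0 [ 0.524 -0.195  0.29 ] [ 0.04 -0.19 -0.98] [ 0.53  0.55 -0.39  1.89  0.59  0.74 -0.05]
-1 -0.2 3.141592653589793 [ 0.524 -0.195  0.29 ] [ 0.04 -0.19 -0.98] [-0.04  0.54  0.34  1.93  0.02  0.61 -2.71]
4.4417 [ 0.96707811  0.56165366 -1.03783696  1.80138939  0.54108077  1.09542098
 -0.06154249]
65.70646984690485
```

View pics/c2.png

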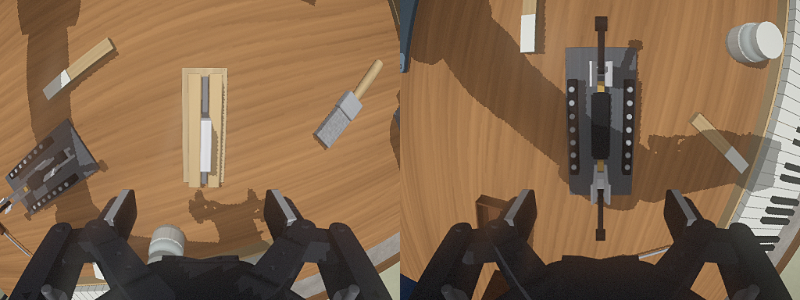

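The left half (wrist camera over the stand) shows the stand at (205,128) and the bar at (206,147). The right half (over the rack) shows the rack at (602,128) with knobs at about (600,22) and (600,235). Yaw looks right in both, so I'll enlarge them for precise pixels.

```bash
python3 - <<'E'
from h import *
A=cv2.imread("pics/wristH.png")[80:250,220:300];B=cv2.imread("pics/wristR.png")[15:310,190:330]
B=cv2.rotate(B,cv2.ROTATE_90_CLOCKWISE)
A=cv2.rotate(A,cv2.ROTATE_90_CLOCKWISE)
k=2.7; o=np.zeros((600,800,3),np.uint8)
a=cv2.resize(A,None,fx=k,fy=k,interpolation=cv2.INTER_CUBIC);b=cv2.resize(B,None,fx=k,fy=k,interpolation=cv2.INTER_CUBIC)
o[:b.shape[0],:b.shape[1]]=b;o[382:382+a.shape[0],:a.shape[1]]=a[:218]
cv2.imwrite("pics/c3.png",o);print(a.shape,b.shape)
E
```

```text
(216, 459, 3) (378, 796, 3)
```

View pics/c3.png

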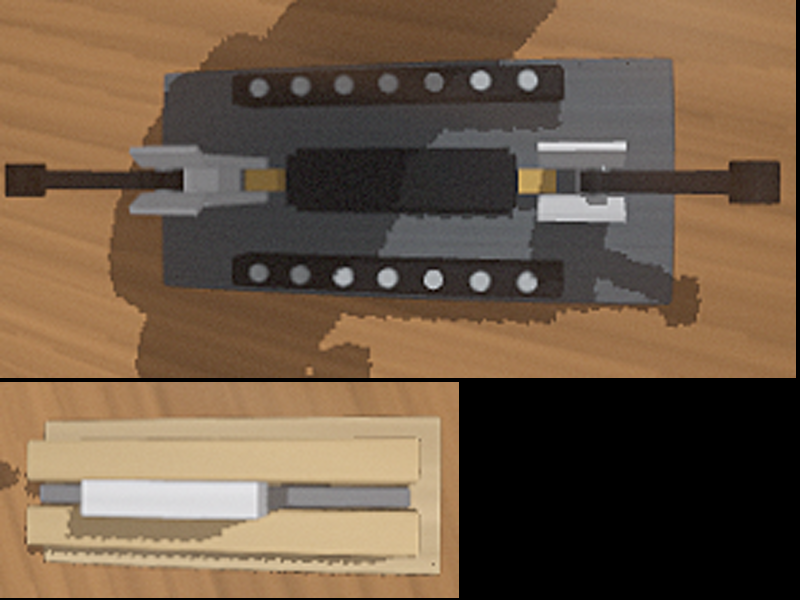

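Rack view: base corners at (163,75), (673,60), (672,303) and (163,287), end screws at (259,87), (527,80), (259,272) and (527,282), knobs at (25,180) and (754,182). Stand view: bar top corners at (81,481), (81,516), (258,482) and (258,518), shoulder ends at (40,494) and (410,497).

```bash
python3 - <<'E'
from h import *
k=2.7
def m(p,off,c0,r0,H):
    p=(np.array(p,float)-[0,off]+.5)/k-.5; return np.c_[c0+p[:,1], r0+H-1-p[:,0]]
fh,fr=load("wristH"),load("wristR"); print("cam",-fh["R"].T@fh["t"],-fr["R"].T@fr["t"])
PH=lambda p,z:onplane(fh,m(p,382,220,80,170),z)[:,:2]
PR=lambda p,z:onplane(fr,m(p,0,190,15,295),z)[:,:2]
def yaw(a): return (np.arctan2(-a[0],a[1])+np.pi/2)%np.pi-np.pi/2
b=PH([[81,481],[81,516],[258,482],[258,518]],.122); print("bar",b.mean(0),yaw(b[2]+b[3]-b[0]-b[1]),np.linalg.norm(b[2]-b[0]),np.linalg.norm(b[1]-b[0]))
s=PH([[40,494],[410,497]],.057); print("shoulder",s.mean(0),yaw(s[1]-s[0]),np.linalg.norm(s[1]-s[0]))
c=PR([[163,75],[163,287],[673,60],[672,303]],.008); print("base",c.mean(0),yaw(c[2]+c[3]-c[0]-c[1]),np.linalg.norm(c[2]-c[0]),np.linalg.norm(c[1]-c[0]))
d=PR([[259,87],[259,272],[527,80],[527,282]],.032); print("strips",d.mean(0),yaw(d[2]+d[3]-d[0]-d[1]),np.linalg.norm(d[1]-d[0]))
e=PR([[287,150],[287,210],[518,150],[516,212]],.020); print("conn",e.mean(0),yaw(e[2]+e[3]-e[0]-e[1]),np.linalg.norm(e[1]-e[0]))
q=PR([[25,180],[754,182]],.098); print("knobs",q,np.linalg.norm(q[1]-q[0]),yaw(q[1]-q[0]), q.mean(0))
E
```

```text
cam [0.45878424 0.20615023 0.36988561] [ 0.49945294 -0.07405858  0.37040532]
bar [0.53370959 0.18671545] 1.2385325383594026 0.06012827306491337 0.011764482728857668
shoulder [0.53367504 0.18670687] 1.2365458425125997 0.1552734444373422
base [ 0.51630947 -0.14946221] 0.20118206981126718 0.24973371167129538 0.10948591666683236
strips [ 0.51592329 -0.15043002] 0.19638561714384228 0.08454381198809127
conn [ 0.51567018 -0.14851558] 0.19768519650709893 0.027915352297576915
knobs [[ 0.5441456  -0.28947035]
 [ 0.48797741 -0.01166877]] 0.28342298132115945 0.1994986807152328 [ 0.51606151 -0.15056956]
```

```bash
python3 - <<'E'
from bench import r
from h import *
b=np.array([.5337,.1867]);k=np.array([.516,-.1497]); S=lambda:(lambda s:print(round(s["clock"],2),s["eef_pos"].round(4),s["ft_force"].round(2),s["torque"].round(2),round(s["grip_width"],3),round(s["gripper_force"],1)))(r.sense())
r.goto([*b,.36],down(1.2375)); S()
r.move_l([*b,.267],speed=.12); S()
r.gripper_close(); S()
r.move_l([*b,.285],speed=.1); S()
r.move_l([*b,.39],speed=.2); S()
r.goto([*k,.39],down(.1985)); r.pause(.2); S()
snap(r,"wrist","I");snap(r,"side","I")
A=cv2.imread("pics/wristI.png");B=cv2.imread("pics/sideI.png")[60:300,150:400]
cv2.imwrite("pics/c4.png",np.hstack([A[:384,130:430],cv2.resize(B,(400,384))]))
E
```

```text
5.83 [0.5344 0.1853 0.3599] [ 0.51 -0.35  0.66] [ 0.01 -0.02 -0.01] 1.001 0.0
6.75 [0.534  0.187  0.2677] [-1.45  0.46  0.47] [ 0.03  0.03 -0.05] 1.0 0.0
7.42 [0.5338 0.1869 0.2672] [-0.15  0.41  2.12] [ 0.07 -0.07 -0.05] 0.13 59.1
7.75 [0.5338 0.1866 0.2856] [-0.57 -0.07 -3.82] [0.02 0.03 0.  ] 0.133 58.9
8.43 [0.5334 0.1861 0.3888] [-1.07 -0.14 -3.11] [-0.06 -0.04  0.02] 0.129 58.8
9.9 [ 0.5163 -0.1483  0.3901] [-0.8  -0.64 -2.73] [0.03 0.01 0.03] 0.13 58.8
```

View pics/c4.png

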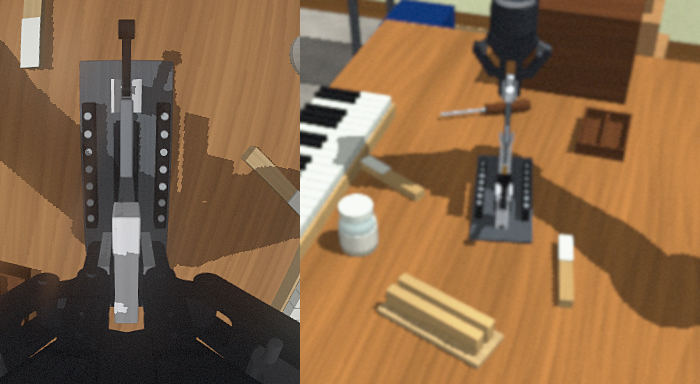

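The board hangs upright in the gripper with its foot in line with the slot: the neck is at (126,240) and the far shoulder and tower at (126,95). I'll lower it with force checks.

```bash
cat > low.py <<'E'
from bench import r
from h import *
k=np.array([.516,-.1497])
def S():
    s=r.sense();print(round(s["clock"],2),s["eef_pos"].round(4),s["ft_force"].round(2),s["torque"].round(2));return s
r.move_l([*k,.352],speed=.1); r.pause(.2); s=S(); w=s["ft_force"][2]
off=k-s["eef_pos"][:2]; off=off if np.linalg.norm(off)<.003 else 0*off
z=.352
while z>.270:
    z-=.006 if z>.292 else .0015
    r.move_l([*(k+off),z],speed=.06); s=S()
    F=s["ft_force"]; 
    if F[2]-w>6 or np.hypot(*F[:2])>12: print("stop"); break
E
python3 low.py
```

```text
10.73 [ 0.5163 -0.1497  0.3526] [ 1.21 -0.08 -3.53] [ 0.05  0.01 -0.07]
10.98 [ 0.5155 -0.1498  0.3456] [ 0.45  0.54 -3.78] [ 0.    0.01 -0.01]
11.23 [ 0.5155 -0.1497  0.3395] [ 0.64 -0.24 -4.43] [-0.03 -0.04 -0.04]
11.48 [ 0.5155 -0.1497  0.3336] [-1.22 -0.43 -2.94] [-0.04 -0.02 -0.  ]
11.73 [ 0.5156 -0.1497  0.3276] [-0.52 -0.43 -2.73] [ 0.02  0.   -0.  ]
11.98 [ 0.5155 -0.1497  0.3216] [-0.31  0.39 -2.61] [ 0.01 -0.02  0.02]
12.23 [ 0.5155 -0.1497  0.3156] [ 0.59 -0.82 -2.63] [ 0.02 -0.02  0.02]
12.48 [ 0.5155 -0.1497  0.3096] [ 0.04 -0.09 -2.62] [-0.03  0.03  0.03]
12.73 [ 0.5155 -0.1497  0.3036] [ 0.1  -0.33 -3.62] [-0.07 -0.01  0.03]
12.98 [ 0.5155 -0.1497  0.2976] [-0.17 -0.01 -3.28] [-0.02  0.03  0.05]
13.23 [ 0.5155 -0.1497  0.2916] [-0.42  1.2  -3.41] [-0.03  0.01  0.01]
13.48 [ 0.5157 -0.1497  0.2905] [-0.56 -0.6  -2.21] [-0.01  0.    0.03]
13.73 [ 0.5157 -0.1497  0.2889] [ 0.16 -0.04 -2.65] [0.02 0.02 0.1 ]
13.98 [ 0.5157 -0.1497  0.2874] [ 0.51  0.11 -4.03] [-0.    0.02  0.02]
14.23 [ 0.5157 -0.1497  0.2859] [-0.33  0.45 -2.73] [ 0.04 -0.01  0.03]
14.48 [ 0.5157 -0.1497  0.2844] [-0.33 -0.55 -2.94] [-0.03 -0.02 -0.02]
14.73 [ 0.5157 -0.1497  0.2829] [ 0.24  0.66 -3.01] [0.03 0.04 0.  ]
14.98 [ 0.5157 -0.1497  0.2814] [-0.07  0.64 -2.99] [-0.01  0.02  0.05]
15.23 [ 0.5157 -0.1497  0.2799] [-0.14 -0.15 -2.57] [ 0.05  0.06 -0.02]
15.48 [ 0.5157 -0.1497  0.2784] [-1.06 -0.41 -3.55] [-0.02 -0.   -0.02]
15.73 [ 0.5162 -0.1494  0.2783] [-4.27 -1.02  9.36] [-0.    0.89  0.02]
stop
```

The board landed on the blocks at TCP z = 0.278, so the seat is low and the lever stop should come late. I'll release it and swing the left lever by feel.

```bash
cat > lev.py <<'E'
from bench import r
from h import *
import sys
s=int(sys.argv[1]); L=float(sys.argv[2]); k=np.array([.516,-.1497,0]); Rz=Ro.from_euler('z',.1985)
ov=lambda o,z: Rz.apply([0,s*o,z])                 # (outward, up) -> world
def pose(L,T,d=.020,back=0.):                      # tool beside the knob, d outward of it, tip 12 mm past it
    rot=Rz*Ro.from_euler('x',-s*T)*Ro.from_quat(down(0)); a=ov(np.sin(T),np.cos(T)); n=ov(-np.cos(T),np.sin(T))
    return k+ov(.089+.06*np.sin(L),.069+.06*np.cos(L))-n*d+a*(.173-.012+back), rot.as_quat()
TT=lambda L: float(np.clip(L-.15,-.35,.9))
def F():
    v=[]
    for _ in range(3): r.pause(.015); v.append(r.sense()["ft_force"])
    return np.mean(v,0)
r.goto(*pose(L,TT(L),.034,.06)); p,q=pose(L,TT(L),.034); r.move_l(p,q,speed=.15); r.pause(.15); b=F()
print("bias",b.round(2),round(r.sense()["clock"],2)); p,q=pose(L,TT(L),.023); r.move_l(p,q,speed=.05)
f=0;n=0;L0=L
while L>-1.0 and r.sense()["clock"]<(44 if s>0 else 68):
    st=.25 if f>9 else .7 if f>3.3 else (1.5 if L<.25 else 7.)
    L-=st/60; p,q=pose(L,TT(L)); r.move_l(p,q,speed=.05)
    g=F()-b; t=ov(-np.cos(L),np.sin(L)); f=-g@t; n+=1
    if n%4==0 or f>8: print(round(1.15-L,3),round(f,1),g.round(1),round(r.sense()["clock"],2))
    if f>12.3 or np.linalg.norm(g)>25: print("STOP"); break
E
python3 - <<'E'
from bench import r
r.gripper_open(); p=r.sense()["eef_pos"]; p[2]=.37; r.move_l(p,speed=.2); r.gripper_close(); print(r.sense()["clock"])
from h import *
snap(r,"side","J")
E
python3 lev.py 1 1.045
python3 - <<'E'
from bench import r
from h import *
f=snap(r,"side","K"); J=load("sideJ")
c=lambda f: cv2.resize(f["color"][110:240,210:340,::-1],(400,400),interpolation=cv2.INTER_CUBIC)
cv2.imwrite("pics/c5.png",np.hstack([c(J),c(f)]))
E
```

```text
17.825
bias [-0.16 -0.37  0.1 ] 20.02
0.572 0.9 [-0.   0.9 -0.2] 23.31
0.947 0.7 [-0.1  0.7 -0.1] 25.77
1.047 -0.1 [ 0.5 -0.  -0.1] 27.0
1.147 -0.1 [-0.1 -0.1 -0. ] 28.23
1.247 0.4 [0.3 0.4 0.4] 29.47
1.347 0.7 [ 0.5  0.9 -0.1] 30.7
1.433 4.7 [-1.6  3.1  5.1] 31.9
1.48 6.4 [-1.9  4.1  7. ] 33.1
1.527 6.6 [-2.1  3.9  7.2] 34.3
1.573 6.8 [-1.3  4.4  6.5] 35.5
1.62 6.5 [-1.   4.   6.1] 36.7
1.667 6.2 [-0.1  4.   5.6] 37.9
1.713 5.7 [-0.4  3.4  5.3] 39.1
1.76 5.1 [-0.2  3.2  4.4] 40.3
1.807 5.5 [0.9 3.7 4.6] 41.5
1.853 6.4 [1.1 3.9 5.6] 42.7
1.877 8.6 [0.8 4.8 7.7] 43.3
1.888 9.6 [0.3 5.4 8.5] 43.6
1.893 10.1 [ 0.   4.7 10. ] 43.9
1.897 11.6 [-0.5  5.6 11. ] 44.2
```

View pics/c5.png

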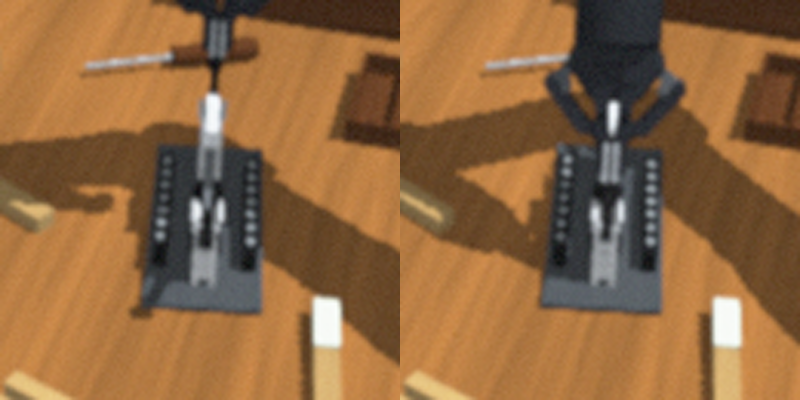

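The left picture shows the board standing alone in the rack after release. The right one shows the finger still pressing the left lever inward, with the board upright at (612,150) and the bystanders untouched. The clock guard ended the loop at 11.6 N, so I'll add a small increment, back off, and do the right lever faster.

```bash
sed -e '/^r.goto/,$d' lev.py > lev2.py; cat >> lev2.py <<'E'
b0=np.array([-.16,-.37,.1]); L=1.15-1.897
for _ in range(3):
    L-=.15/60; p,q=pose(L,TT(L)); r.move_l(p,q,speed=.05); f=-(F()-b0)@ov(-np.cos(L),np.sin(L)); print(round(1.15-L,4),round(f,2))
    if f>12.2: break
p,q=pose(L,TT(L),.036); r.move_l(p,q,speed=.1); p=p+[0,0,.09]; r.move_l(p,q,speed=.25); print("bias after",F().round(2),r.sense()["clock"])
s=-1; L=1.105
p,q=pose(L,TT(L),.034,.06); r.goto(p+[0,0,.10],q); print(r.sense()["clock"])
r.move_l(p,q,speed=.25); p,q=pose(L,TT(L),.034); r.move_l(p,q,speed=.2); r.pause(.1); b=F()
print("bias",b.round(2),round(r.sense()["clock"],2)); p,q=pose(L,TT(L),.023); r.move_l(p,q,speed=.08)
f=0;n=0
while L>-1.0 and r.sense()["clock"]<69:
    st=.25 if f>9 else .5 if f>8 else (1.2 if L>-.6 else .7) if f>3.3 else 7. if L>-.05 else 2.5 if L>-.18 else 1.5
    L-=st/60; p,q=pose(L,TT(L)); r.move_l(p,q,speed=.1 if st>5 else .05)
    g=F()-b; f=-g@ov(-np.cos(L),np.sin(L)); n+=1
    if n%4==0 or f>8: print(round(1.15-L,3),round(f,1),g.round(1),round(r.sense()["clock"],2))
    if f>12.2 or np.linalg.norm(g)>25: print("STOP"); break
p,q=pose(L,TT(L),.036); r.move_l(p,q,speed=.15); r.move_l(p+[0,0,.08],q,speed=.3); print(r.sense()["clock"])
snap(r,"top","Z"); f=snap(r,"side","Z")
a=cv2.resize(load("topZ")["color"][160:250,260:390,::-1],(400,277),interpolation=cv2.INTER_CUBIC)
c=cv2.resize(f["color"][110:240,210:340,::-1],(400,400),interpolation=cv2.INTER_CUBIC)
cv2.imwrite("pics/c6.png",np.hstack([c,cv2.copyMakeBorder(a,0,123,0,0,0)]))
E
python3 lev2.py 1 0
```

```text
1.8995 11.1
1.902 12.59
bias after [-0.16 -0.91 -0.76] 45.7167
46.85
bias [ 0.05  0.06 -0.08] 48.0
0.512 -0.2 [-0.4 -0.3  0.7] 50.06
0.978 0.7 [ 0.1 -0.8  0.5] 51.89
1.295 -0.3 [ 0.4  0.2 -0.6] 53.58
1.412 5.6 [ 0.3 -4.6  4.6] 54.86
1.492 6.5 [-0.1 -4.4  7.5] 56.06
1.572 6.4 [ 0.7 -3.7  7.2] 57.26
1.652 5.9 [ 0.6 -3.5  5.9] 58.46
1.732 5.2 [ 0.5 -3.1  4.7] 59.66
1.787 5.9 [ 0.3 -3.1  5.8] 60.86
1.833 6.5 [ 0.7 -3.4  6. ] 62.06
1.857 8.4 [ 0.6 -5.1  7. ] 62.66
1.877 8.7 [ 0.7 -4.6  7.9] 63.26
1.885 9.9 [ 1.3 -5.5  8.5] 63.56
1.889 10.7 [ 0.2 -5.6  9.8] 63.86
1.893 10.5 [ 0.6 -5.6  9.4] 64.16
1.898 11.0 [ 0.4 -6.   9.7] 64.46
1.902 11.3 [ 0.  -6.1 10.1] 64.76
1.906 11.8 [ 0.  -5.9 11.1] 65.06
1.91 11.2 [-0.5 -5.2 11. ] 65.36
1.914 12.6 [-0.4 -6.  12.1] 65.66
STOP
66.3333
```

View pics/c6.png

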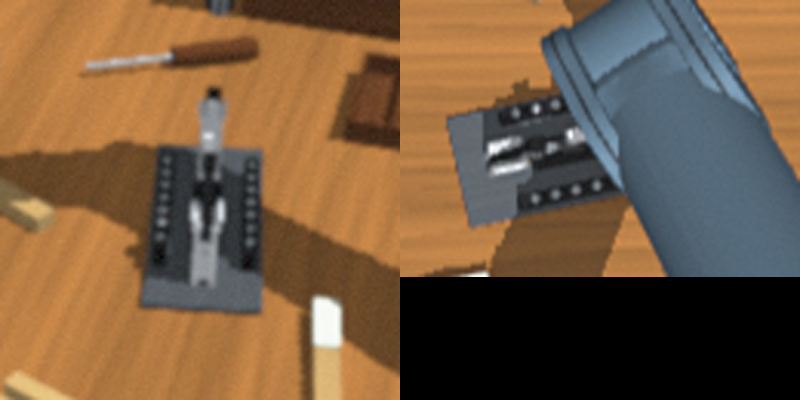

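The side view shows both levers folded inward (knobs near (210,190) and (213,93)), the board upright and lower, the arm clear of it, and the bystanders in place. Handing in.

```bash
python3 -c "
from bench import r
print(r.sense()['clock']); print(r.finish_job())"
```

```text
66.4333
the job is handed in; nothing more can be done
None
```

The job is handed in at 66.4 s: I set the board on the contact blocks and let go, then pressed the left and right levers to their stops at about 12.6 N each; the verdict was not shown.

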